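# Close the stamp box: hook the lid under its bar and press it home

## Task

Close the stamp box with its loose lid so the inked stamps do not dry out: hook the lid's tongue under the box's steel bar, let the lid down onto the rim and press its free end down until the spring catch snaps over it and the lid sits level all round. Leave the other things on the table where they are.

Things in the scene. Friction and masses are not known exactly. Their poses are not given: they have to be found in the camera images.
- stamp_box: Open grey sheet-steel tray with two wooden stamps in it; it stands firm. 150 mm long (x) x 90 mm wide (y), flat rim 44 mm above the table, walls 4 mm, mouth 142 x 82 mm; the stamps end 10 mm below the rim. Origin: centre of the underside, z up. Outside its -x end wall a round steel keeper bar runs across between two lugs; at its +x end stands a spring catch.
- keeper_bar (a point): Middle of the keeper bar's axis. Bar 6 mm thick, along the box's y, 75 mm free between its lugs; 83 mm from the box's centre towards -x, 8 mm outside the end wall, axis 53 mm and underside 50 mm above the table; nothing below it. Axes as the box.
- catch_nose (a point): Tip of the catch's nose at rest: 71 mm from the box's centre towards +x, 51 mm above the table; over a closed lid it reaches in 4 mm, 2 mm above the plate. Nose 34 mm wide; its upper side is a ramp leaning outwards to x = 79 mm at 69 mm height, where a thumb tab ends the catch. Axes as the box.
- catch (a joint): Spring catch, a 36 mm wide steel leaf on a pin low on the +x end wall. 0 rad = upright at rest, nose over the rim; grows as it is pushed outwards, stop at 0.4. A lid edge pressed down its ramp pushes it out about 0.15, then it springs back over the lid; this takes some 10 to 20 N on the lid's end.
- box_lid: Loose lid, about 0.2 kg, right side up: grey plate 150 (x) x 90 (y) x 5 mm; below it a 7 mm deep tapered skirt that enters the box's mouth with 2 mm play a side. Origin: centre, at the skirt's underside; plate z = 7 to 12 mm. At the -x end a steel tongue, 60 mm wide, z = 7 to 11 mm, sticks out 18 mm. Closed: axes as the box, origin 37 mm above the table over the box's centre.
- grip_bar (a point): Middle of the lid's black grip bar: 14 mm thick (along the lid's x), 66 mm long (along its y), 24 mm tall (from z = 12 to 36 mm of the lid); this point is at z = 24 mm, over the lid's centre. Axes as the lid.
- tongue_tip (a point): Middle of the tongue's end: 93 mm from the lid's centre towards -x, z = 9 mm. Axes as the lid.
- catch_edge (a point): Lower edge of the lid's plate at its +x end: 75 mm from the lid's centre, z = 7 mm (44 mm above the table when closed). Axes as the lid.
- dye_cup: Bystander: low dark portion cup, 69 mm across, 36 mm high; origin centre of the underside.
- paste_jar: Bystander: glass jar with screw lid, 56 mm across, 63 mm high; origin centre of the underside.
- white_tub: Bystander: white tub, 66 mm across, 50 mm high; origin centre of the underside.

How it is judged:
On the way:
1. the tongue is under the keeper bar while the lid's other end is still up (x of tongue_tip in the frame of keeper_bar between -0.025 and -0.003 m and z of tongue_tip in the frame of keeper_bar below -0.003 m and z of catch_edge in the frame of stamp_box above 0.049 m), for 0.1 s.
At the end, for the whole second after the job is handed in: The lid lies at rest on the box's rim, level within about 1 degree, centred within 5 mm, its tongue under the keeper bar (end at least 5 mm beyond the bar's axis), its other end no more than 2.5 mm above the rim, and the catch sprung back over it (below 0.04 rad) (x of tongue_tip in the frame of keeper_bar below -0.005 m and z of tongue_tip in the frame of keeper_bar below -0.004 m and z of catch_edge in the frame of stamp_box between 0.042 and 0.0465 m and horizontal distance between box_lid and stamp_box below 0.005 m and angle between the x axis of box_lid and the x axis of stamp_box, either way round below 0.06 rad and angle between box_lid's own z axis and vertical below 0.02 rad and value of joint catch below 0.04 rad and linear speed of box_lid below 0.01 m/s); the robot touches nothing.
It fails at once if a bystander is pushed more than 30 mm (distance of any of dye_cup, paste_jar, white_tub from where it was at the start of the episode above 0.03 m).
It also fails if it takes over 58 s, if anything falls off the work surface, if the arm or the gripper's body presses on something with over 40 N, if the wrist force passes 120 N, or if a joint passes its speed limit or range.

## Robot

A 6-joint arm with a two-finger parallel gripper is mounted at the origin on the work surface; the furniture and walls round the work are solid. World frame = base frame: x ahead of the robot, y to its left, z up, the work surface at z = 0. Lengths are in m, angles in rad, forces in N, time in s.
With the tool pointing down it reaches from about 0.35 to 0.775 m from the base axis. Payload 5.5 kg.
Tool frame: the origin (TCP) lies between the finger pads; the fingertips stand 8 mm ahead of it and the grasp point (between the pads) lies 11 mm behind it; z points along the fingers, y is the line along which they close (so a half turn about z gives the same grasp; the last joint's range is limited). The gripper opens to 85 mm and grips with 20 to 120 N. Pads are 22 mm wide; open, the fingers measure 114 mm over their backs; the gripper's body (76 mm by 85 mm) begins 54 mm behind the grasp point. The pads swing forward as they close: fully open they stand 13 mm farther back than shut.
Start: joints at [-1.388, 0.313, 0.046, 1.304, 0, 1.431], TCP at [0.182, -0.545, 0.209] pointing down, gripper open.
Joint ranges: [-2.76, 2.76], [-0.86, 1.69], [-1.03, 1.26], [-2.2, 2.34], [-1.47, 1.5], [-3.14, 3.14]. Speed limits (rad/s): [2.57, 2.57, 3.14, 3.14, 3.14, 3.14].

## Interface

Orientations are given as a unit quaternion [w, x, y, z].
In Python, from workcell import env gives the robot as it stands.
- The arm moves only by the tool move_arm, never from a script. Its argument "moves" is one flat list of numbers, 5 for each row, row after row: the shift along the world's x, y, z in m, then the turn about the world's z in rad, then the finger opening in m, from 0 to 0.0854. A call has 1 to 12 rows; each row is the pose to reach, as a shift and turn from the pose commanded when the call began; what a row does not reach only later rows make up. A row lasts 1/12 s, in which the tool goes at most 41.7 mm and 7.16 degrees, less where a joint would pass 70% of its speed; a pose out of reach is approached as far as the arm can. A call with a gripper value outside its range is refused whole. The fingers move at their own pace and stop on an object; "newtons" is the grip in N (left out, the last holds). Time passes only in rows, so rows that repeat a pose let the fingers close. It gives the time, the measured TCP pose, the force, the opening and the grip force at its end, in the units of the state.
- env.get_state(): the state, without advancing time (a new reading comes with each control period).
- env.read_camera(name): name is "side" or "top"; returns a dict with "pixels" (400x640x3 uint8, red, green, blue), "camera_matrix" (3x3 intrinsics, pixels), "distortion" ([k1, k2, p1, p2, k3] as OpenCV has them; the pictures are not rectified), "rvec" (rotation vector, rad) and "tvec" (3), from world to camera coordinates, as OpenCV has them. Camera axes: x right, y down, z forward; pixel columns grow to the right and rows downward; lengths in m; the calibration is good to about 2 mm. A picture is of the moment at which its call begins. There is no depth.
- env.hand_in(): hands the job in; it is judged then, once.
The state is a dict: "clock": time; "joint_pos": joint angles; "qvel": joint speeds; "tau": joint torques, N m; "tcp_pos": TCP position; "orientation": TCP orientation; "wrist_force": force on the tool from outside, world axes, zero at the start; "ft_torque": the same for the moment, N m; "finger_gap": finger opening in m; "grip_force": force on a finger pad.
Only numpy, scipy, OpenCV 4.12 (cv2) and the standard library are available. Lean on these libraries where they do the work, as an engineer would, in place of code of your own. Each camera call takes 0.05 s, during which the arm holds its last target. There are 200 camera calls.

## Working session

There is one attempt and no reset: what is moved stays moved. The work goes in short steps, Python scripts to look and compute and a tool call to move; the robot and the scene stay as the last step left them, time stands still between calls to the robot, and variables do not carry over. Pictures are saved under pics/ and viewed, at most 10 in all, crops included, and the job is handed in when it is done.

Besides the shell and the picture viewer there is one more tool, called as name(argument=value, ...) on one line, values as JSON. move_arm: Moves the arm, as the interface text tells. Its arguments: {"type":"object","properties":{"moves":{"type":"array"},"newtons":{"type":"number"}},"required":["moves"]}

```bash
ls; mkdir -p pics; python3 - <<'E'
from workcell import env
import cv2,pickle
d={}
for n in("top","side"):
    r=env.read_camera(n);d[n]=r
    cv2.imwrite(f"pics/{n}0.png",r["pixels"][:,:,::-1]); print(r["camera_matrix"],r["distortion"],r["rvec"],r["tvec"])
pickle.dump(d,open("c0.pkl","wb"))
s=env.get_state();print(s)
E
```

```text
pics
[[417.39587039   0.         325.3170516 ]
 [  0.         417.39587039 196.76862036]
 [  0.           0.           1.        ]] [-0.08157968  0.          0.          0.          0.        ] [ 2.12544248 -2.12378172  0.16789782] [-0.19500584  0.47788139  0.96106139]
[[383.71429208   0.         323.70893897]
 [  0.         383.71429208 198.93980516]
 [  0.           0.           1.        ]] [-0.03945008  0.          0.          0.          0.        ] [-0.04672493 -2.66132466  1.66583106] [0.45308051 0.12897406 0.78907828]
{'clock': 0.1, 'joint_pos': array([-1.38761030e+00,  3.13921527e-01,  4.51334834e-02,  1.30360690e+00,
        8.95978768e-06,  1.43119967e+00]), 'qvel': array([ 0.00070965, -0.00050484,  0.00292203,  0.00070772,  0.00139023,
       -0.00086388]), 'tau': array([ 1.67001530e-03, -4.81726134e+01,  2.99244261e+01,  1.27586012e-02,
       -1.89406524e-04,  8.13598660e-06]), 'tcp_pos': array([ 0.18230233, -0.54483676,  0.20811694]), 'orientation': array([-7.99216776e-04,  9.87004347e-01,  1.60691570e-01, -1.29404781e-05]), 'wrist_force': array([ 0.85031926, -0.07949892,  1.11635636]), 'ft_torque': array([ 0.0413661 , -0.02781997,  0.07565886]), 'grip_force': 0.0, 'finger_gap': 0.08532908644665962}
```

View pics/top0.png

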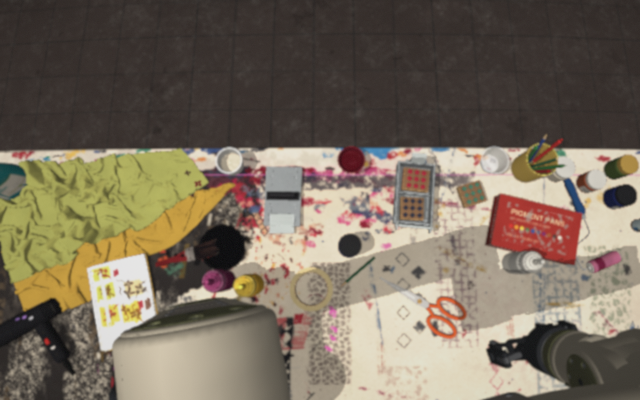

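View pics/side0.png

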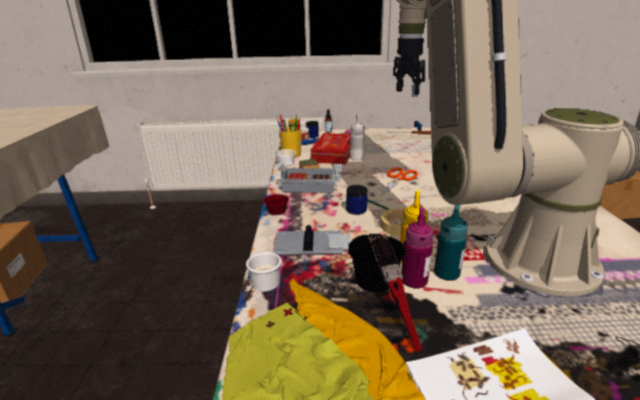

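Top view: the lid is at about (284,199), with what may be its lighter tongue or a label at (283,222). The box is at (415,194), the jar at (349,244), the cup at (351,160) and the tub at (235,160). I'll zoom in.

```bash
python3 - <<'E'
import cv2,pickle,numpy as np
d=pickle.load(open("c0.pkl","rb"))
t=d["top"]["pixels"][:,:,::-1];s=d["side"]["pixels"][:,:,::-1]
f=lambda a,k:cv2.resize(a,None,fx=k,fy=k,interpolation=cv2.INTER_CUBIC)
A=np.hstack([f(t[150:245,255:310],4)[:380,:220],f(t[150:245,385:450],4)])
B=f(s[220:265,262:362],4);C=f(s[155:200,262:362],4)
H=np.zeros((600,800,3),np.uint8)
H[:380,:A.shape[1]]=A; H[384:564,:400]=B;H[384:564,400:800]=C
cv2.imwrite("pics/z0.png",H)
E
```

```text
(no output)
```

View pics/z0.png

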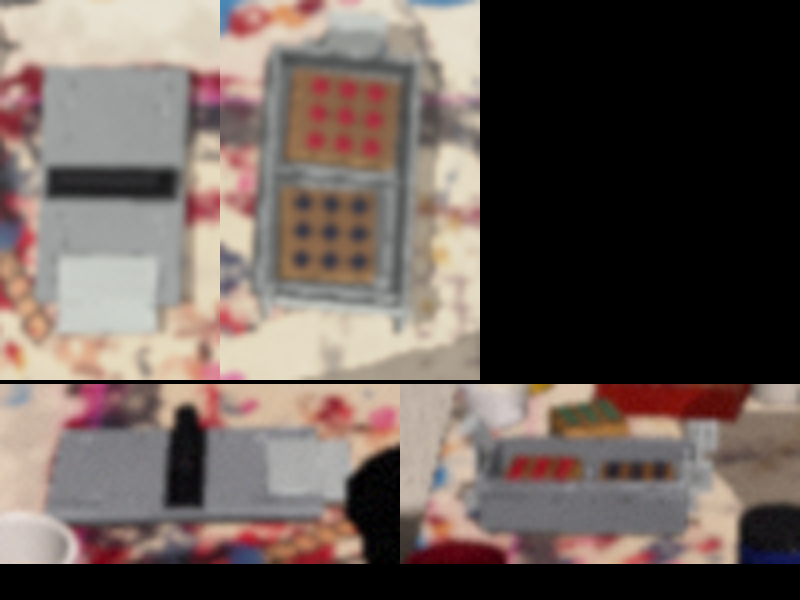

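Both -x ends (the tongue and the bar with its lugs) face the robot, and the catch is at the top of the image. I'll fit the poses from the corner picks in both views.

```bash
cat > h.py <<'E'
import cv2,numpy as np
from scipy.optimize import least_squares
def proj(c,P): return cv2.projectPoints(np.float64(P),c["rvec"],c["tvec"],c["camera_matrix"],c["distortion"])[0][:,0]
def fit(cams,obs,x0):
    # obs: {cam:(local pts, px)}
    def T(p,L): 
        L=np.float64(L);c,s=np.cos(p[2]),np.sin(p[2])
        return np.c_[p[0]+c*L[:,0]-s*L[:,1],p[1]+s*L[:,0]+c*L[:,1],L[:,2]]
    r=lambda p:np.concatenate([(proj(cams[k],T(p,L))-np.float64(u)).ravel() for k,(L,u) in obs.items()])
    q=least_squares(r,x0,loss="soft_l1"); return q.x,r(q.x).reshape(-1,2)
E
python3 - <<'E'
from h import *;import pickle
d=pickle.load(open("c0.pkl","rb"))
def t(ox,pts): return [((x-ox[2]+.5)/4-.5+ox[0],(y-ox[3]+.5)/4-.5+ox[1]) for x,y in pts]
def C(z): return [(.075,.045,z),(.075,-.045,z),(-.075,-.045,z),(-.075,.045,z)]
lt=t((255,150,0,0),[(43,67),(189,67),(181,304),(38,302)])
ls=t((262,220,0,384),[(48,515),(62,428),(318,430),(322,515)])
bt=t((385,150,220,0),[(268,50),(417,57),(406,306),(257,298)])
bs=t((262,155,400,384),[(482,490),(487,440),(690,437),(688,497)])
np.set_printoptions(precision=4,suppress=True)
for n,z,a,b in(("lid",.012,lt,ls),("box",.044,bt,bs)):
    for k in({"top":(C(z),a)},{"side":(C(z),b)},{"top":(C(z),a),"side":(C(z),b)}):
        x,r=fit(d,k,[.6,0,0]);print(n,list(k),x,r.ravel().round(1))
E
```

```text
lid ['top'] [ 0.4861 -0.089  -0.0075] [ 0.4 -0.4 -0.3 -0.3  0.5  0.3 -0.5  0.4]
lid ['side'] [ 0.4853 -0.0851 -0.0426] [-1.7  0.1  0.1  0.2  0.4 -0.6  0.4 -0.1]
lid ['top', 'side'] [ 0.4855 -0.0882 -0.0177] [ 0.3 -0.4 -0.4  0.1 -0.2  0.7 -1.1  0.5 -1.2 -0.2 -0.4 -0.  -0.3 -1.7
  0.7 -1.4]
box ['top'] [ 0.4847 -0.4068 -0.0714] [-0.1 -0.1 -0.4  0.8  0.6  0.  -0.1 -0.6]
box ['side'] [ 0.488  -0.3965 -0.0346] [-1.2 -0.1  0.8  0.6 -0.4  0.8  0.6 -2.5]
box ['top', 'side'] [ 0.4857 -0.4062 -0.0656] [-0.5 -0.4 -0.8  0.2  0.5 -0.5 -0.2 -0.9 -0.5 -1.8  2.3 -0.8  0.7 -0.1
  0.7 -3.5]
```

move_arm(moves=[0.02, 0.03, 0, -0.1, 0.085, 0.04, 0.06, 0, -0.2, 0.085, 0.065, 0.098, 0, -0.3, 0.085, 0.085, 0.128, 0, -0.338, 0.085, 0.105, 0.158, 0, -0.338, 0.085, 0.125, 0.188, 0, -0.338, 0.085, 0.145, 0.218, 0, -0.338, 0.085, 0.165, 0.248, 0, -0.338, 0.085, 0.185, 0.278, 0, -0.338, 0.085, 0.205, 0.308, 0, -0.338, 0.085, 0.225, 0.338, 0, -0.338, 0.085, 0.245, 0.368, 0, -0.338, 0.085])

```text
clock: 1.1
tcp_pos: [0.4278, -0.1755, 0.2087]
orientation: [-0.0, 1.0, -0.008, -0.0]
wrist_force: [1.3, -1.0, -1.2]
finger_gap: 0.0851
grip_force: 0.0
```

move_arm(moves=[0.02, 0.03, 0, 0, 0.085, 0.04, 0.06, 0, 0, 0.085, 0.058, 0.088, -0.03, 0, 0.085, 0.058, 0.088, -0.06, 0, 0.085, 0.058, 0.088, -0.09, 0, 0.085, 0.058, 0.088, -0.12, 0, 0.085, 0.058, 0.088, -0.14, 0, 0.085, 0.058, 0.088, -0.14, 0, 0.085, 0.058, 0.088, -0.14, 0, 0.085])

```text
clock: 1.85
tcp_pos: [0.4841, -0.0888, 0.068]
orientation: [-0.001, 1.0, -0.008, -0.002]
wrist_force: [-0.2, -0.5, 0.4]
finger_gap: 0.0852
grip_force: 0.0
```

```bash
python3 - <<'E'
from workcell import env
import cv2,pickle,numpy as np
d={n:env.read_camera(n) for n in("top","side")}
pickle.dump(d,open("c1.pkl","wb"))
t=d["top"]["pixels"][:,:,::-1];s=d["side"]["pixels"][:,:,::-1]
f=lambda a,k:cv2.resize(a,None,fx=k,fy=k,interpolation=cv2.INTER_CUBIC)
cv2.imwrite("pics/z1.png",np.hstack([f(t[140:260,235:335],4),f(s[170:290,262:362],4)]))
s=env.get_state();print(s["clock"],s["tcp_pos"],s["orientation"],s["wrist_force"],s["joint_pos"])
E
```

```text
1.95 [ 0.48633675 -0.08974657  0.07020828] [ 3.26403488e-04  9.99970060e-01 -7.68742650e-03  8.22482272e-04] [ 0.26080666  0.18631993 -0.83175359] [-3.44913258e-01  2.47510119e-01 -3.99794288e-01  9.21723611e-01
 -7.17683454e-05  2.81205434e+00]
```

View pics/z1.png

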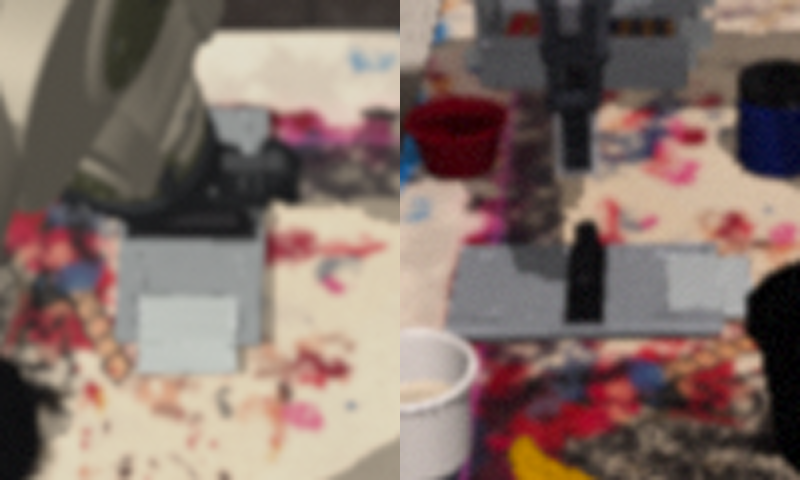

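```bash
python3 - <<'E'
from h import *;import pickle
d=pickle.load(open("c1.pkl","rb"))
for z in(.06,.065,.07,.075,.08): print(z,proj(d["side"],[(.4863,-.0897+.044,z)]))
print("bar top ends side",proj(d["side"],[(.4858,-.0885+.033,.036),(.4858,-.0885-.033,.036)]))
print("top",proj(d["top"],[(.4858,-.0885+.033,.036),(.4858,-.0885-.033,.036)]))
E
```

```text
0.06 [[306.79271819 231.54076108]]
0.065 [[306.70432645 229.46136124]]
0.07 [[306.61548119 227.3702818 ]]
0.075 [[306.52617957 225.26743899]]
0.08 [[306.43641871 223.15274843]]
bar top ends side [[307.51060853 238.88901034]
 [307.89907593 223.5636917 ]]
top [[267.83669443 193.90776372]
 [295.05461231 193.88835475]]
```

```bash
python3 - <<'E'
import cv2,pickle
d=pickle.load(open("c1.pkl","rb"))
s=d["side"]["pixels"][120:265,235:375,::-1]
cv2.imwrite("pics/z2.png",cv2.convertScaleAbs(cv2.resize(s,None,fx=4,fy=4,interpolation=cv2.INTER_LANCZOS4),alpha=1.8,beta=15))
E
```

```text
(no output)
```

View pics/z2.png

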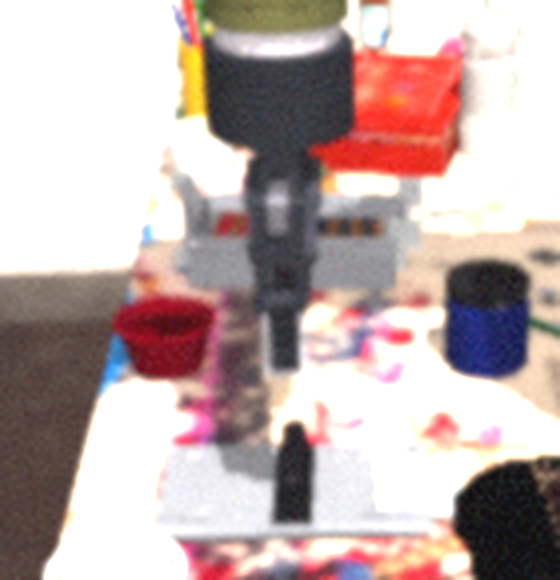

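move_arm(moves=[0, 0, -0.01, 0, 0.085, 0, 0, -0.02, 0, 0.085, 0, 0, -0.03, 0, 0.085, 0, 0, -0.036, 0, 0.085, 0, 0, -0.04, 0, 0.085, 0, 0, -0.04, 0, 0.085, 0, 0, -0.04, 0, 0.085])

```text
clock: 2.53
tcp_pos: [0.4852, -0.0893, 0.0286]
orientation: [-0.0, 1.0, -0.008, -0.0]
wrist_force: [-0.5, 0.3, 0.1]
finger_gap: 0.0851
grip_force: 0.0
```

```bash
cat > look.py <<'E'
import sys;from workcell import env
import cv2,pickle,numpy as np
# look.py name  top(x0,y0,x1,y1) side(...)
n=sys.argv[1];a=list(map(int,sys.argv[2].split(",")));b=list(map(int,sys.argv[3].split(",")))
d={k:env.read_camera(k) for k in("top","side")};pickle.dump(d,open(n+".pkl","wb"))
o=[]
for k,w in(("top",a),("side",b)):
    i=d[k]["pixels"][w[1]:w[3],w[0]:w[2],::-1]
    f=min(399/i.shape[1],599/i.shape[0]);i=cv2.resize(i,None,fx=f,fy=f,interpolation=cv2.INTER_CUBIC);print(k,f)
    o.append(cv2.copyMakeBorder(i,0,600-i.shape[0],0,400-i.shape[1],cv2.BORDER_CONSTANT))
cv2.imwrite(f"pics/{n}.png",cv2.convertScaleAbs(np.hstack(o),alpha=1.4,beta=10))
s=env.get_state();print(s["clock"],s["tcp_pos"],s["wrist_force"],s["finger_gap"])
E
python3 look.py l1 240,140,320,240 270,160,350,270
```

```text
top 4.9875
side 4.9875
2.6333 [ 0.48566825 -0.0894459   0.02917112] [-0.69584731  0.26953974  0.23272673] 0.08493077995711992
```

View pics/l1.png

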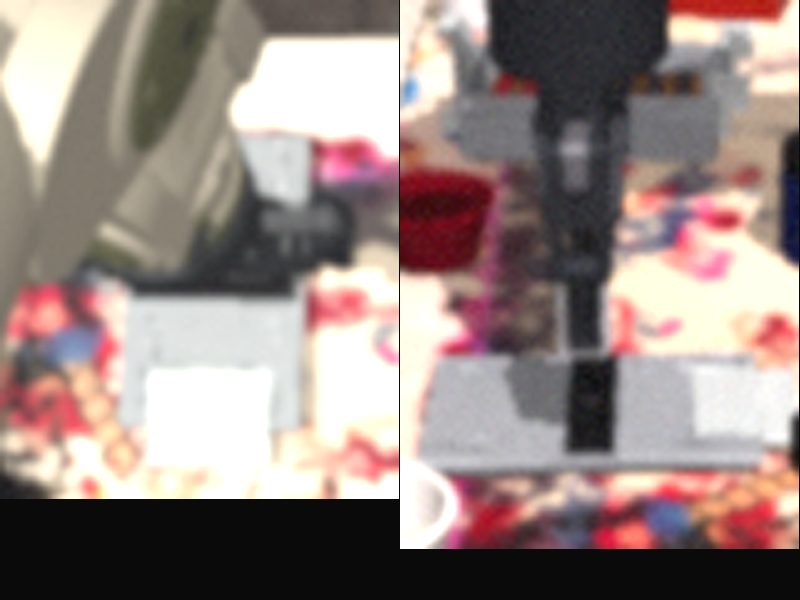

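The side view shows the fingertip at about (306,230.5), just above the bar. That is higher than I expected, so I'll go down carefully and watch the force.

move_arm(moves=[0, 0, -0.003, 0, 0.085, 0, 0, -0.006, 0, 0.085, 0, 0, -0.008, 0, 0.085, 0, 0, -0.008, 0, 0.085, 0, 0, -0.008, 0, 0.085])

```text
clock: 3.05
tcp_pos: [0.4852, -0.0893, 0.0207]
orientation: [-0.0, 1.0, -0.008, -0.0]
wrist_force: [0.7, 0.3, 0.8]
finger_gap: 0.085
grip_force: 0.0
```

```bash
python3 look.py l2 240,140,320,240 280,180,330,255
python3 - <<'E'
from h import *;import pickle
d=pickle.load(open("l2.pkl","rb"))
for z in (.02,.06,.1):print(z,proj(d["top"],[(.4857,-.0894-.05,z)]),proj(d["side"],[(.4857,-.0894+.046,z)]),proj(d["side"],[(.4857,-.0894-.046,z)]))
E
```

```text
top 4.9875
side 7.98
3.15 [ 0.4854314  -0.08934691  0.02092621] [ 0.56751748 -0.19000597 -0.19396735] 0.08474739935610544
0.02 [[302.90569184 195.08799958]] [[307.75251082 248.35517895]] [[308.25884578 226.59033399]]
0.06 [[301.76056066 192.10862792]] [[307.06550282 232.10211697]] [[307.64936231 211.42008249]]
0.1 [[300.52016843 188.88079795]] [[306.34971282 215.10315163]] [[307.0170867  195.62840103]]
```

View pics/l2.png

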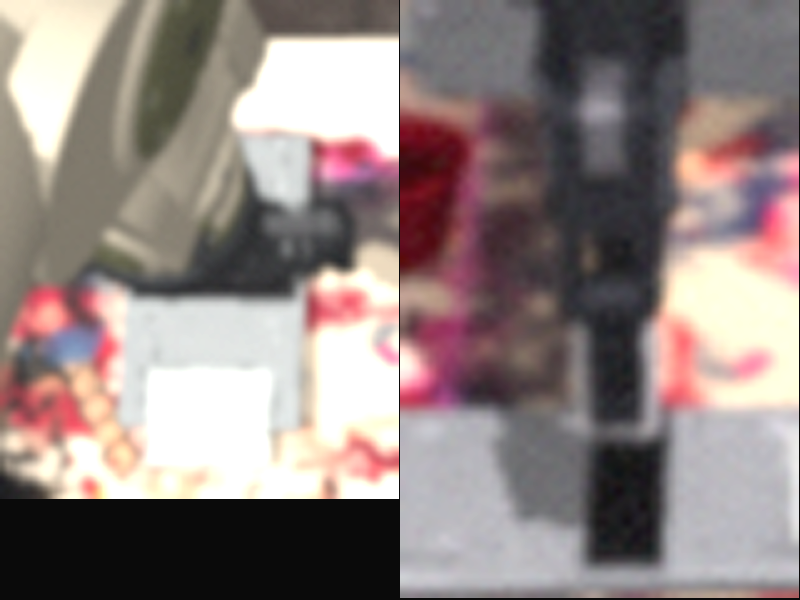

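move_arm(moves=[0, 0, 0, 0, 0.08, 0, 0, 0, 0, 0.075, 0, 0, 0, 0, 0.07, 0, 0, 0, 0, 0.065, 0, 0, 0, 0, 0.06, 0, 0, 0, 0, 0.06, 0, 0, 0, 0, 0.06], newtons=20)

```text
clock: 3.73
tcp_pos: [0.4854, -0.0894, 0.0209]
orientation: [0.0, 1.0, -0.008, -0.0]
wrist_force: [-0.5, 0.1, 0.8]
finger_gap: 0.06
grip_force: 0.0
```

move_arm(moves=[0, 0, 0, 0, 0.085, 0, 0, 0, 0, 0.085, 0, 0, 0, 0, 0.085, 0, 0, -0.004, 0, 0.085, 0, 0, -0.008, 0, 0.085, 0, 0, -0.01, 0, 0.085, 0, 0, -0.01, 0, 0.085])

```text
clock: 4.32
tcp_pos: [0.4847, -0.0891, 0.0101]
orientation: [-0.0, 1.0, -0.008, -0.001]
wrist_force: [-0.7, 0.4, 0.4]
finger_gap: 0.0846
grip_force: 0.0
```

move_arm(moves=[0, 0, -0.003, 0, 0.085, 0, 0, -0.006, 0, 0.085, 0, 0, -0.01, 0, 0.085, 0, 0, -0.01, 0, 0.085])

```text
clock: 4.65
tcp_pos: [0.4848, -0.0892, 0.0001]
orientation: [-0.0, 1.0, -0.008, -0.001]
wrist_force: [-0.7, -0.1, -0.2]
finger_gap: 0.0852
grip_force: 0.0
```

```bash
python3 look.py l3 240,140,320,240 280,180,330,255
```

```text
top 4.9875
side 7.98
4.75 [ 0.48512945 -0.08924382  0.00062684] [-0.08322041 -0.51692067  0.2456574 ] 0.08515828573544525
```

View pics/l3.png

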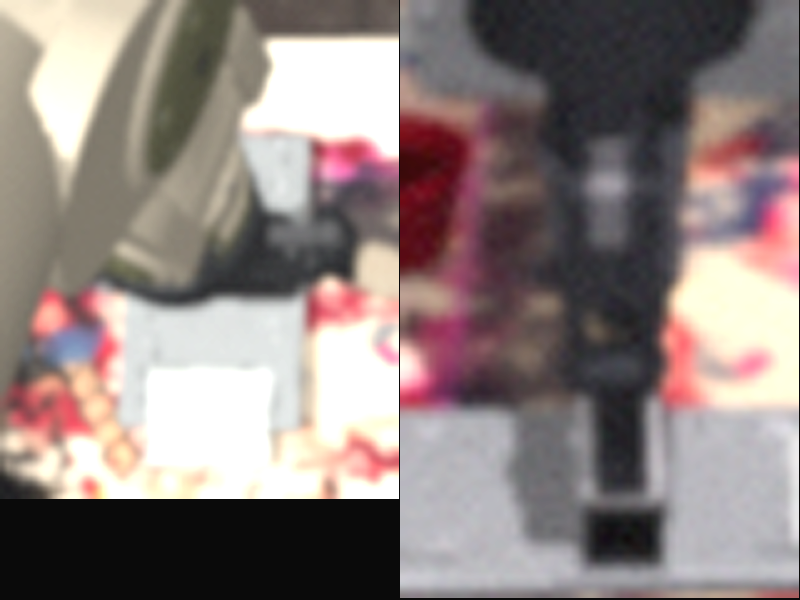

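The tip is at row 243, so z is about 0.033, which puts the reported TCP about 33 mm ahead of the open tips. I'll go down another 11 mm and close.

move_arm(moves=[0, 0, -0.003, 0, 0.085, 0, 0, -0.006, 0, 0.085, 0, 0, -0.009, 0, 0.085, 0, 0, -0.011, 0, 0.085, 0, 0, -0.011, 0, 0.085, 0, 0, -0.011, 0, 0.078, 0, 0, -0.011, 0, 0.072, 0, 0, -0.011, 0, 0.06, 0, 0, -0.011, 0, 0.05, 0, 0, -0.011, 0, 0.05, 0, 0, -0.011, 0, 0.05, 0, 0, -0.011, 0, 0.05], newtons=25)

```text
clock: 5.75
tcp_pos: [0.4855, -0.0893, -0.0098]
orientation: [0.0, 1.0, -0.008, 0.0]
wrist_force: [-2.1, 1.7, 4.9]
finger_gap: 0.0655
grip_force: 27.9
```

move_arm(moves=[0, 0, 0.005, 0, 0.05, 0, 0, 0.015, 0, 0.05, 0, 0, 0.03, 0, 0.05, 0, 0, 0.05, 0, 0.05, 0, 0, 0.07, 0, 0.05, 0, 0, 0.09, 0, 0.05, 0, 0, 0.105, 0, 0.05, 0, 0, 0.11, 0, 0.05, 0, -0.01, 0.11, 0, 0.05, 0.002, -0.03, 0.11, 0, 0.05, 0.004, -0.055, 0.11, 0, 0.05, 0.006, -0.08, 0.11, -0.01, 0.05])

```text
clock: 6.75
tcp_pos: [0.4906, -0.1702, 0.0987]
orientation: [-0.0, 1.0, -0.012, -0.001]
wrist_force: [0.3, 0.3, -2.0]
finger_gap: 0.0655
grip_force: 29.0
```

move_arm(moves=[0.001, -0.025, 0, 0, 0.05, 0.002, -0.05, 0, -0.01, 0.05, 0.003, -0.075, 0, -0.02, 0.05, 0.005, -0.1, 0, -0.03, 0.05, 0.008, -0.125, 0, -0.04, 0.05, 0.012, -0.15, 0, -0.04, 0.05, 0.012, -0.175, 0, -0.04, 0.05, 0.012, -0.2, 0, -0.04, 0.05, 0.012, -0.22, 0, -0.04, 0.05, 0.012, -0.235, 0, -0.04, 0.05, 0.012, -0.238, 0, -0.04, 0.05, 0.012, -0.238, 0, -0.04, 0.05])

```text
clock: 7.75
tcp_pos: [0.5022, -0.4083, 0.0981]
orientation: [-0.001, 0.999, -0.034, -0.001]
wrist_force: [-0.2, 0.1, -1.9]
finger_gap: 0.0652
grip_force: 29.0
```

```bash
python3 look.py l4 375,140,455,260 255,110,345,210
```

```text
top 4.9875
side 4.433333333333334
7.85 [ 0.50258819 -0.40647844  0.0987339 ] [ 0.13143634 -0.00644417 -0.87615421] 0.06482738776750584
```

View pics/l4.png

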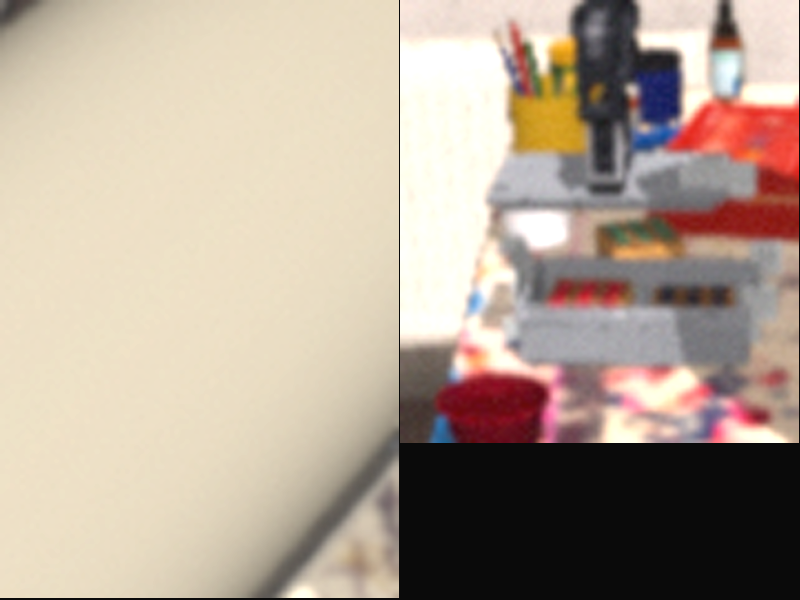

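```bash
python3 - <<'E'
from h import *;import pickle
d=pickle.load(open("l4.pkl","rb"))
def T(p,L):
    L=np.float64(L);c,s=np.cos(p[2]),np.sin(p[2]);return np.c_[p[0]+c*L[:,0]-s*L[:,1],p[1]+s*L[:,0]+c*L[:,1],p[3]+L[:,2]]
np.set_printoptions(precision=1,suppress=True)
v=lambda P:((proj(d["side"],P)-[255,110])*4.433+[400,0])
print("lid: +x near bot, -x near bot, tip near bot, tip far top\n",v(T((.5025,-.4065,-.066,.108),[(.075,.045,.007),(-.075,.045,.007),(-.093,.03,.007),(-.093,-.03,.011)])))
print("box: bottom near +x,-x, rim near +x,-x, rim far +x -x; tab near, bar near\n",v(T((.4857,-.4065,-.066,0),[(.075,.045,0),(-.075,.045,0),(.075,.045,.044),(-.075,.045,.044),(.075,-.045,.044),(-.075,-.045,.044),(.079,.018,.069),(-.083,.037,.053)])))
E
```

```text
lid: +x near bot, -x near bot, tip near bot, tip far top
 [[483.6 202.9]
 [723.9 202.3]
 [753.4 194.2]
 [754.8 158.2]]
box: bottom near +x,-x, rim near +x,-x, rim far +x -x; tab near, bar near
 [[522.2 369.2]
 [751.9 369.6]
 [517.9 307.1]
 [751.6 307.2]
 [536.2 256. ]
 [753.8 255.8]
 [515.1 255.4]
 [764.2 289.3]]
```

The projections agree with the picture: lid edge at (490,203), tongue tip at (755,190), box rim at (520,310) to (748,308). I'll shift 5 mm in +x and lower the lid so its +x end rests on the catch tab and tilts it.

move_arm(moves=[0.002, 0, -0.01, 0, 0.05, 0.004, 0, -0.02, 0, 0.05, 0.005, 0, -0.028, 0, 0.05, 0.005, 0, -0.032, 0, 0.05, 0.005, 0, -0.034, 0, 0.05, 0.005, 0, -0.034, 0, 0.05])

```text
clock: 8.35
tcp_pos: [0.5081, -0.4066, 0.0649]
orientation: [-0.001, 0.999, -0.032, -0.001]
wrist_force: [-0.6, -0.1, -2.6]
finger_gap: 0.0653
grip_force: 29.0
```

move_arm(moves=[0, 0, -0.001, 0, 0.05, 0, 0, -0.002, 0, 0.05, 0, 0, -0.003, 0, 0.05, 0, 0, -0.004, 0, 0.05, 0, 0, -0.005, 0, 0.05, 0, 0, -0.006, 0, 0.05, 0, 0, -0.007, 0, 0.05, 0, 0, -0.008, 0, 0.05, 0, 0, -0.008, 0, 0.05])

```text
clock: 9.1
tcp_pos: [0.5086, -0.4076, 0.0584]
orientation: [0.0, 0.999, -0.033, 0.0]
wrist_force: [-1.8, 0.8, 1.5]
finger_gap: 0.0656
grip_force: 29.5
```

move_arm(moves=[0, 0, -0.001, 0, 0.05, 0, 0, -0.002, 0, 0.05, 0, 0, -0.003, 0, 0.05, 0, 0, -0.004, 0, 0.05, 0, 0, -0.005, 0, 0.05, 0, 0, -0.006, 0, 0.05, 0, 0, -0.006, 0, 0.05])

```text
clock: 9.68
tcp_pos: [0.5082, -0.4075, 0.0517]
orientation: [0.0, 0.999, -0.033, -0.0]
wrist_force: [-1.8, -0.4, 2.7]
finger_gap: 0.0656
grip_force: 29.6
```

```bash
python3 - <<'E'
from workcell import env
s=env.get_state();print(s["tcp_pos"],s["wrist_force"],s["ft_torque"])
E
```

```text
[ 0.50823207 -0.40748469  0.05165399] [-1.82726035 -0.37943874  2.66916584] [-0.19122595 -0.02236845 -0.05219349]
```

move_arm(moves=[0, 0, -0.001, 0, 0.05, 0, 0, -0.002, 0, 0.05, 0, 0, -0.003, 0, 0.05, 0, 0, -0.004, 0, 0.05, 0, 0, -0.004, 0, 0.05])

```text
clock: 10.1
tcp_pos: [0.5082, -0.4074, 0.0477]
orientation: [0.0, 0.999, -0.033, -0.0]
wrist_force: [-1.7, -1.9, 2.6]
finger_gap: 0.065
grip_force: 29.7
```

move_arm(moves=[0, 0, -0.001, 0, 0.05, 0, 0, -0.002, 0, 0.05, 0, 0, -0.002, 0, 0.05])

```text
clock: 10.35
tcp_pos: [0.5083, -0.4074, 0.0457]
orientation: [0.0, 0.999, -0.033, -0.0]
wrist_force: [-2.0, -1.4, 2.7]
finger_gap: 0.0651
grip_force: 29.7
```

```bash
python3 look.py l5 375,140,455,260 270,125,345,205
python3 - <<'E'
import cv2,pickle
s=pickle.load(open("l5.pkl","rb"))["side"]["pixels"][130:200,265,::-1] if 0 else pickle.load(open("l5.pkl","rb"))["side"]["pixels"][130:202,265:350,::-1]
cv2.imwrite("pics/l5b.png",cv2.resize(s,None,fx=8,fy=8,interpolation=cv2.INTER_CUBIC))
E
```

```text
top 4.9875
side 5.32
10.45 [ 0.50831635 -0.40737665  0.04583942] [-1.80450249 -0.61120008  2.54919324] 0.06503676211186246
```

View pics/l5b.png

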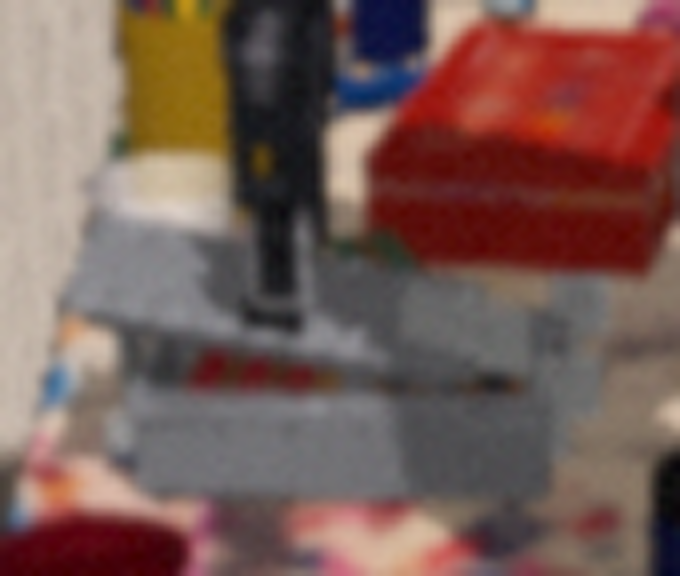

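The lid is tilted as planned: its +x near corner is at about (65,308) in the crop and its lower near edge passes (390,363). The tongue end is at the bar. I'll estimate tilt and position.

```bash
python3 - <<'E'
from h import *;import pickle
d=pickle.load(open("l5.pkl","rb"));c=d["side"]
yaw=-.066
def T(x,z,th,L):
    L=np.float64(L);X=L[:,0]*np.cos(th)-L[:,2]*np.sin(th);Z=L[:,0]*np.sin(th)+L[:,2]*np.cos(th)
    return np.c_[x+np.cos(yaw)*X-np.sin(yaw)*L[:,1],-.4074+np.sin(yaw)*X+np.cos(yaw)*L[:,1],z+Z]
v=lambda P:(proj(c,P)-[265,130])*8+3.5
# pivot fixed: TCP (.5083, z=.0458+.037) local (px,.027); scan theta
np.set_printoptions(precision=0,suppress=True)
for th in(.12,.16,.2,.24):
    x=.5083-(0*np.cos(th)-.027*np.sin(th));z=.0828-.027*np.cos(th)
    P=T(x,z,th,[(.075,.045,.007),(.075,-.045,.012),(0,.045,.007),(-.075,.045,.007),(-.093,.03,.007),(-.093,-.03,.011)])
    print(th,v(P).ravel(), "tip box-x mm",1e3*(P[4:,0]-.4857),"z",1e3*P[:,2])
E
```

```text
0.12 [ 62. 325. 101. 225. 274. 349. 485. 373. 537. 362. 542. 291.] tip box-x mm [-65. -70.] z [72. 77. 63. 54. 52. 56.]
0.16 [ 60. 317. 100. 217. 271. 349. 482. 380. 533. 371. 539. 300.] tip box-x mm [-64. -68.] z [75. 80. 63. 51. 48. 52.]
0.2 [ 59. 309.  99. 210. 269. 348. 478. 388. 529. 381. 536. 309.] tip box-x mm [-62. -67.] z [78. 83. 63. 48. 45. 49.]
0.24 [ 58. 301.  99. 202. 267. 348. 474. 395. 525. 390. 532. 318.] tip box-x mm [-61. -66.] z [81. 86. 63. 46. 41. 45.]
```

move_arm(moves=[0, 0, 0.002, 0, 0.05, 0, 0, 0.003, 0, 0.05, 0, 0, 0.003, 0, 0.05, -0.002, 0, 0.003, 0, 0.05, -0.004, 0, 0.003, 0, 0.05, -0.006, 0, 0.003, 0, 0.05, -0.007, 0, 0.003, 0, 0.05, -0.007, 0, 0.003, 0, 0.05])

```text
clock: 11.12
tcp_pos: [0.501, -0.4072, 0.0488]
orientation: [-0.0, 0.999, -0.033, -0.0]
wrist_force: [1.2, -0.7, -2.4]
finger_gap: 0.0653
grip_force: 29.3
```

move_arm(moves=[0, 0, -0.001, 0, 0.05, 0, 0, -0.002, 0, 0.05, 0, 0, -0.003, 0, 0.05, 0, 0, -0.003, 0, 0.05])

```text
clock: 11.45
tcp_pos: [0.5015, -0.4076, 0.0462]
orientation: [0.0, 0.999, -0.033, 0.0]
wrist_force: [-1.3, 1.8, 1.0]
finger_gap: 0.065
grip_force: 29.7
```

move_arm(moves=[0, 0, -0.0005, 0, 0.05, 0, 0, -0.001, 0, 0.05, 0, 0, -0.001, 0, 0.05])

```text
clock: 11.7
tcp_pos: [0.5017, -0.4076, 0.0454]
orientation: [0.0, 0.999, -0.033, 0.0]
wrist_force: [-1.7, 0.8, 2.3]
finger_gap: 0.0651
grip_force: 29.9
```

move_arm(moves=[0, 0, -0.0005, 0, 0.05, 0, 0, -0.001, 0, 0.05, 0, 0, -0.001, 0, 0.05])

```text
clock: 11.95
tcp_pos: [0.502, -0.4077, 0.0453]
orientation: [0.001, 0.999, -0.032, 0.001]
wrist_force: [-1.8, 1.7, 8.3]
finger_gap: 0.0649
grip_force: 30.4
```

move_arm(moves=[0, 0, -0.0005, 0, 0.05, 0, 0, -0.001, 0, 0.05, 0, 0, -0.001, 0, 0.05])

```text
clock: 12.2
tcp_pos: [0.5029, -0.4079, 0.0447]
orientation: [0.001, 0.999, -0.032, 0.002]
wrist_force: [1.3, 2.2, 8.0]
finger_gap: 0.0651
grip_force: 30.4
```

move_arm(moves=[0, 0, 0.0005, 0, 0.05, -0.001, 0, 0.001, 0, 0.05, -0.002, 0, 0.001, 0, 0.05, -0.003, 0, 0.001, 0, 0.05, -0.004, 0, 0.001, 0, 0.05, -0.004, 0, 0.001, 0, 0.05])

```text
clock: 12.7
tcp_pos: [0.5024, -0.4082, 0.0453]
orientation: [0.001, 0.999, -0.032, 0.005]
wrist_force: [13.0, 0.9, 1.4]
finger_gap: 0.0651
grip_force: 29.6
```

move_arm(moves=[-0.001, 0, 0, 0, 0.05, -0.002, 0, 0, 0, 0.05, -0.003, 0, 0, 0, 0.05, -0.004, 0, 0, 0, 0.05, -0.004, 0, 0, 0, 0.05])

```text
clock: 13.12
tcp_pos: [0.5012, -0.4087, 0.0468]
orientation: [0.001, 0.999, -0.032, 0.008]
wrist_force: [18.4, 3.0, 4.7]
finger_gap: 0.0654
grip_force: 29.9
```

move_arm(moves=[0.004, 0, 0, 0, 0.05, 0.009, 0, 0, 0, 0.05, 0.011, 0, 0.003, 0, 0.05, 0.011, 0, 0.006, 0, 0.05, 0.011, 0, 0.008, 0, 0.05, 0.011, 0, 0.008, 0, 0.05])

```text
clock: 13.62
tcp_pos: [0.5038, -0.4072, 0.0516]
orientation: [-0.0, 0.999, -0.033, -0.0]
wrist_force: [0.2, 0.8, -2.8]
finger_gap: 0.0655
grip_force: 29.3
```

```bash
python3 - <<'E'
from workcell import env;import pickle,cv2
from h import *
c=env.read_camera("side");s=env.get_state();print(s["tcp_pos"],s["wrist_force"],s["orientation"])
pickle.dump(c,open("m.pkl","wb"))
g=cv2.cvtColor(c["pixels"],cv2.COLOR_RGB2GRAY).astype(float);g=cv2.GaussianBlur(g,(0,0),.6)
# dump rows around lid near lower edge
for u in range(272,336,4): print(u,g[160:184,u].astype(int))
E
```

```text
[ 0.50389237 -0.40723877  0.05158588] [-0.55442919 -0.46515966 -2.28535278] [-2.27776504e-04  9.99462911e-01 -3.27671103e-02 -3.93678492e-04]
272 [175 178 179 177 171 169 169 168 159 153 154 155 153 153 156 152 137 126
 128 138 149 165 177 183]
276 [135 136 134 134 134 130 124 133 159 177 185 190 194 190 184 173 159 143
 132 123 117 118 119 118]
280 [133 133 135 135 136 135 125 102  87  93 112 132 144 146 141 130 117 113
 112 112 119 131 137 141]
284 [132 134 134 134 134 137 137 122  97  82  79  77  74  69  64  62  62  71
  90 107 116 115 108 106]
288 [132 134 134 133 132 130 132 133 118  94  80  76  76  73  69  64  58  60
  77  97 107 107 107 108]
292 [ 97  97  92  89  97 110 122 129 127 110  89  76  66  53  42  38  41  52
  70  93 111 114 109 105]
296 [ 79  80  80  76  71  65  64  71  90 103  97  81  68  55  44  41  42  49
  69  95 112 116 114 113]
300 [ 28  30  31  32  45  66  73  58  57  86 103  93  73  55  45  44  45  50
  67  94 115 119 112 106]
304 [ 98  97  99 101 104 110 105  95  92 108 124 118  94  69  52  46  49  57
  74 101 126 129 120 114]
308 [ 76  75  77  77  78  78  79  84  99 120 135 134 117  93  79  76  78  79
  87 106 120 121 117 115]
312 [ 56  66  75  79  80  78  79  79  79  81  87  99 110 104  84  69  63  62
  73  98 116 118 114 111]
316 [42 54 68 78 83 85 89 93 97 96 91 85 79 78 73 64 52 42 49 69 81 83 82 84]
320 [ 35  41  58  78  92 101 104 105 104 104 101  94  85  80  78  72  61  47
  48  64  76  79  79  79]
324 [ 32  38  49  67  84  93  99 103 104 104 105 106 103  93  82  72  57  46
  51  65  74  78  83  83]
328 [ 35  39  55  80 102 110 109 107 106 107 107 106 106 106  96  73  50  41
  49  67  80  84  84  83]
332 [ 38  40  47  67  95 113 115 108  97  90  88  88  90  94 100 102  97  93
  90  89  87  85  85  85]
```

```bash
cat >> h.py <<'E'
yaw=-.066
def TL(x,y,z,th,L):
    L=np.float64(L);X=L[:,0]*np.cos(th)-L[:,2]*np.sin(th);Z=L[:,0]*np.sin(th)+L[:,2]*np.cos(th)
    return np.c_[x+np.cos(yaw)*X-np.sin(yaw)*L[:,1],y+np.sin(yaw)*X+np.cos(yaw)*L[:,1],z+Z]
def fitedge(c,y,us,vs,tcp,use_prior=True):
    ed=[(t,.045,.007) for t in np.linspace(-.06,.075,40)]
    def r(p):
        q=proj(c,TL(p[0],y,p[1],p[2],ed)); o=np.argsort(q[:,0])
        return np.r_[np.interp(us,q[o,0],q[o,1])-vs,(p[0]-(tcp[0]+.027*np.sin(p[2])))/.001*.5]
    s=least_squares(r,[tcp[0],tcp[2]+.01,.2]);return s.x,r(s.x)
def report(c,y,p):
    P=TL(p[0],y,p[1],p[2],[(-.093,0,.007),(-.093,0,.011),(.075,0,.007)])
    # box-frame x,z
    b=np.array([.4857,-.4065]);ex=np.array([np.cos(yaw),np.sin(yaw)])
    print("theta",p[2].round(3),"tip bot/top, catch edge in box x,z mm:",[( round(1e3*(q[:2]-b)@ex,1),round(1e3*q[2],1)) for q in P])
E
python3 - <<'E'
from h import *;import pickle
c=pickle.load(open("m.pkl","rb"))
us=np.array([280,284,288,292,296,300,304,308,312,316,320]);vs=np.array([166.8,167.7,168.5,169.7,171,171.9,172.3,172.7,173.9,175,175.8])
for y in(-.4073,):
    p,r=fitedge(c,y,us,vs,(.5039,0,.0516));print(p,r.round(1));report(c,y,p)
E
```

```text
[0.51022746 0.06198    0.23655005] [ 0.2  0.1  0.2 -0.1 -0.5 -0.5 -0.   0.5  0.2 -0.1  0.   0. ]
theta 0.237 tip bot/top, catch edge in box x,z mm: [(np.float64(-67.5), np.float64(47.0)), (np.float64(-68.5), np.float64(50.9)), (np.float64(95.8), np.float64(86.4))]
```

move_arm(moves=[-0.002, 0, 0, 0, 0.05, -0.004, 0, 0, 0, 0.05, -0.006, 0, 0, 0, 0.05, -0.007, 0, 0, 0, 0.05, -0.007, 0, 0, 0, 0.05])

```text
clock: 14.08
tcp_pos: [0.4969, -0.4073, 0.0519]
orientation: [-0.0, 0.999, -0.033, -0.0]
wrist_force: [-0.3, -0.7, -2.0]
finger_gap: 0.0656
grip_force: 29.3
```

move_arm(moves=[0, 0, -0.0005, 0, 0.05, 0, 0, -0.001, 0, 0.05, 0, 0, -0.0015, 0, 0.05, 0, 0, -0.002, 0, 0.05, 0, 0, -0.002, 0, 0.05])

```text
clock: 14.5
tcp_pos: [0.4974, -0.4073, 0.0498]
orientation: [-0.0, 0.999, -0.033, -0.0]
wrist_force: [-0.1, -0.5, -1.7]
finger_gap: 0.065
grip_force: 29.3
```

move_arm(moves=[0, 0, -0.0005, 0, 0.05, 0, 0, -0.001, 0, 0.05, 0, 0, -0.001, 0, 0.05])

```text
clock: 14.75
tcp_pos: [0.4974, -0.4073, 0.0488]
orientation: [-0.0, 0.999, -0.033, -0.0]
wrist_force: [-1.2, -0.4, -2.7]
finger_gap: 0.0649
grip_force: 29.3
```

move_arm(moves=[0, 0, -0.0005, 0, 0.05, 0, 0, -0.001, 0, 0.05, 0, 0, -0.001, 0, 0.05])

```text
clock: 15.0
tcp_pos: [0.4973, -0.4073, 0.0478]
orientation: [-0.0, 0.999, -0.033, -0.0]
wrist_force: [-1.0, -0.2, -1.7]
finger_gap: 0.0654
grip_force: 29.3
```

move_arm(moves=[0, 0, -0.0005, 0, 0.05, 0, 0, -0.001, 0, 0.05, 0, 0, -0.001, 0, 0.05])

```text
clock: 15.25
tcp_pos: [0.4973, -0.4073, 0.0468]
orientation: [-0.0, 0.999, -0.033, -0.0]
wrist_force: [-0.1, 0.8, -1.7]
finger_gap: 0.0653
grip_force: 29.3
```

```bash
cat > meas.py <<'E'
from workcell import env;import pickle,cv2,sys
from h import *
c=env.read_camera("side");s=env.get_state();print(s["clock"],s["tcp_pos"],s["wrist_force"])
pickle.dump(c,open("m.pkl","wb"))
g=cv2.cvtColor(c["pixels"],cv2.COLOR_RGB2GRAY).astype(float)
print("cols",range(318,346).start)
for v in range(156,186): print(v,g[v,264:280].astype(int),"|",g[v,300:344:1].astype(int))
E
python3 meas.py
```

```text
15.3 [ 0.49734783 -0.40731666  0.04683019] [-0.33762684  0.21205643 -1.65091212]
cols 318
156 [182 178 181 180 185 188 185 185 186 188 178 165 132 124 142 156] | [62 35 16 14 14 36 66 63 44 50 60 53 39 38 38 33 38 37 37 41 35 38 37 40
 37 36 35 34 33 41 38 41 47 46 44 45 44 45 48 49 46 45 48 50]
157 [185 182 180 181 182 185 182 183 182 185 177 150 108 109 131 141] | [75 47 24 23 26 44 78 75 50 50 61 49 36 36 40 35 37 37 36 28 37 32 38 31
 32 37 29 34 32 33 41 40 37 38 40 39 37 36 36 40 37 40 40 38]
158 [188 182 183 184 185 185 182 180 177 181 176 129  93  99 125 135] | [84 50 24 23 26 49 93 86 56 56 62 50 46 39 42 40 39 34 34 34 37 29 38 33
 35 35 33 37 33 34 35 39 36 38 40 38 39 36 36 42 37 36 37 35]
159 [184 187 187 185 183 187 180 181 172 179 175 131  97 106 123 134] | [ 81  49  25  21  25  56 105  99  65  51  54  47  49  48  44  43  29  38
  33  36  37  33  36  38  39  39  35  37  37  42  37  40  39  38  36  38
  39  37  39  38  37  36  37  40]
160 [186 188 187 182 183 186 183 180 176 179 169 131 108 112 125 135] | [ 74  49  28  27  28  59 106 107  71  53  54  48  47  47  48  41 
[... 5714 characters left out ...]
8 119 138 146] | [105 106 109 114 115 114 116 117 116 110 104 112 111 110 111 107  97  82
  79  83  78  81  82  82  83  84  85  84  84  84  85  84  85  91 101 104
 111 116 121 120 119 122 120 119]
184 [184 182 182 178 162 159 173 190 198 197 182 150 121 115 136 142] | [108 109 110 114 115 113 114 117 114 108 110 108 111 112 110 107  92  82
  79  79  78  81  78  79  79  79  81  81  83  81  81  82  83  88 101 104
 106 112 114 114 118 120 118 117]
185 [167 166 166 159 147 153 169 184 193 190 168 137 119 117 128 135] | [113 111 114 116 113 111 115 114 114 113 113 112 110 108 108 107  97  84
  80  80  79  79  78  79  78  78  81  75  82  79  81  84  81  87 101 108
 107 110 115 112 116 115 113 107]
```

move_arm(moves=[0, 0, -0.0005, 0, 0.05, 0, 0, -0.001, 0, 0.05, 0, 0, -0.001, 0, 0.05])

```text
clock: 15.55
tcp_pos: [0.4974, -0.4074, 0.0459]
orientation: [0.0, 0.999, -0.033, 0.0]
wrist_force: [0.3, -0.1, -2.1]
finger_gap: 0.0655
grip_force: 29.3
```

move_arm(moves=[0, 0, -0.0005, 0, 0.05, 0, 0, -0.001, 0, 0.05, 0, 0, -0.001, 0, 0.05])

```text
clock: 15.8
tcp_pos: [0.4976, -0.4074, 0.0454]
orientation: [0.0, 0.999, -0.033, 0.0]
wrist_force: [0.6, 1.2, 0.8]
finger_gap: 0.0653
grip_force: 29.6
```

move_arm(moves=[0, 0, 0.001, 0, 0.05, -0.001, 0, 0.001, 0, 0.05, -0.002, 0, 0.001, 0, 0.05, -0.003, 0, 0.001, 0, 0.05, -0.003, 0, 0.001, 0, 0.05])

```text
clock: 16.22
tcp_pos: [0.494, -0.4072, 0.0457]
orientation: [-0.0, 0.999, -0.033, -0.0]
wrist_force: [-0.1, 0.5, -2.5]
finger_gap: 0.0654
grip_force: 29.3
```

move_arm(moves=[-0.001, 0, 0, 0, 0.05, -0.002, 0, 0, 0, 0.05, -0.003, 0, 0, 0, 0.05, -0.003, 0, 0, 0, 0.05])

```text
clock: 16.55
tcp_pos: [0.4911, -0.4073, 0.0459]
orientation: [-0.0, 0.999, -0.033, -0.0]
wrist_force: [0.5, 0.5, -1.6]
finger_gap: 0.0654
grip_force: 29.3
```

move_arm(moves=[-0.001, 0, 0, 0, 0.05, -0.002, 0, 0, 0, 0.05, -0.003, 0, 0, 0, 0.05, -0.003, 0, 0, 0, 0.05])

```text
clock: 16.88
tcp_pos: [0.4882, -0.4073, 0.0459]
orientation: [0.0, 0.999, -0.033, -0.0]
wrist_force: [-0.1, 0.4, -2.1]
finger_gap: 0.0653
grip_force: 29.3
```

move_arm(moves=[-0.001, 0, 0, 0, 0.05, -0.002, 0, 0, 0, 0.05, -0.003, 0, 0, 0, 0.05, -0.003, 0, 0, 0, 0.05])

```text
clock: 17.22
tcp_pos: [0.4852, -0.4073, 0.0459]
orientation: [0.0, 0.999, -0.033, -0.0]
wrist_force: [-0.8, 0.6, -2.7]
finger_gap: 0.0654
grip_force: 29.3
```

move_arm(moves=[0, 0, 0.001, 0, 0.05, 0, 0, 0.002, 0, 0.05, 0, 0, 0.002, 0, 0.05])

```text
clock: 17.47
tcp_pos: [0.4854, -0.4072, 0.0479]
orientation: [-0.0, 0.999, -0.033, -0.0]
wrist_force: [0.0, -0.1, -3.8]
finger_gap: 0.0653
grip_force: 29.0
```

move_arm(moves=[0, 0, 0.001, 0, 0.05, 0, 0, 0.002, 0, 0.05, 0, 0, 0.002, 0, 0.05])

```text
clock: 17.72
tcp_pos: [0.4851, -0.4071, 0.0496]
orientation: [-0.0, 0.999, -0.033, -0.0]
wrist_force: [-1.1, 0.8, -5.6]
finger_gap: 0.0651
grip_force: 29.2
```

The upward force of 5.6 N against the bar confirms the tongue is hooked. Now I'll let the lid down.

move_arm(moves=[0, 0, -0.001, 0, 0.05, 0, 0, -0.002, 0, 0.05, 0, 0, -0.003, 0, 0.05, 0, 0, -0.004, 0, 0.05, 0, 0, -0.005, 0, 0.05, 0, 0, -0.006, 0, 0.05, 0, 0, -0.007, 0, 0.05, 0, 0, -0.008, 0, 0.05, 0, 0, -0.008, 0, 0.05])

```text
clock: 18.47
tcp_pos: [0.486, -0.4077, 0.0425]
orientation: [0.001, 0.999, -0.032, 0.001]
wrist_force: [0.5, 0.0, 1.1]
finger_gap: 0.0659
grip_force: 30.1
```

move_arm(moves=[0.0005, 0, -0.001, 0, 0.05, 0.0005, 0, -0.002, 0, 0.05, 0.001, 0, -0.003, 0, 0.05, 0.001, 0, -0.004, 0, 0.05, 0.001, 0, -0.004, 0, 0.05])

```text
clock: 18.88
tcp_pos: [0.487, -0.4078, 0.0383]
orientation: [0.0, 0.999, -0.033, 0.001]
wrist_force: [3.0, -0.1, 3.1]
finger_gap: 0.0651
grip_force: 30.3
```

move_arm(moves=[0, 0, -0.001, 0, 0.05, 0, 0, -0.002, 0, 0.05, 0, 0, -0.003, 0, 0.05, 0, 0, -0.004, 0, 0.05, 0, 0, -0.004, 0, 0.05])

```text
clock: 19.3
tcp_pos: [0.4879, -0.4082, 0.0357]
orientation: [0.001, 0.999, -0.033, 0.002]
wrist_force: [2.3, 1.1, 8.8]
finger_gap: 0.0653
grip_force: 31.0
```

```bash
python3 - <<'E'
from workcell import env;import pickle,cv2
from h import *
c=env.read_camera("side");s=env.get_state();print(s["tcp_pos"],s["wrist_force"])
pickle.dump(c,open("m.pkl","wb"))
g=cv2.GaussianBlur(cv2.cvtColor(c["pixels"],cv2.COLOR_RGB2GRAY).astype(float),(0,0),.5)
for u in range(276,336,4): print(u,g[162:184,u].astype(int))
print(g[168,266:286].astype(int),g[170,266:286].astype(int))
for th in(.06,.09,.12):
    z=.0339+.037-.027*np.cos(th)
    P=TL(.487-.0015+.027*np.sin(th),-.4074,z,th,[(.075,.045,.007),(.03,.045,.007),(-.03,.045,.007),(-.075,.045,.007)]);print(th,proj(c,P).round(1).ravel())
E
```

```text
[ 0.48785532 -0.40822267  0.03563195] [3.91159163 1.4795312  8.68890207]
276 [108 123 150 168 173 172 178 183 184 190 195 191 191 197 201 200 191 166
 140 130 133 147]
280 [156 156 155 151 147 140 137 136 139 143 137 126 116 114 124 138 142 131
 123 122 119 126]
284 [160 148 138 134 135 135 134 134 133 134 133 115  88  70  61  65  88 105
 117 117 109 107]
288 [152 133 127 130 132 133 133 132 139 141 136 123  96  73  61  60  76  98
 108 110 106 107]
292 [135 129 130 133 131 131 133 135 132 129 131 129 111  80  63  55  70  93
 110 115 107 104]
296 [108 105 111 121 128 128 126 125 125 133 140 139 126  97  68  57  71  97
 115 117 114 114]
300 [ 61  70  75  75  77  76  78  78  79  84  96 113 112  95  74  64  70  97
 119 121 113 106]
304 [ 57  61  63  67  65  65  65  70  75  67  50  62 102 115  95  76  76 103
 129 131 120 113]
308 [ 35  34  32  30  30  32  34  42  62  70  54  48  74  96  91  80  86 107
 121 121 118 115]
312 [ 45  54  63  70  78  82  83  88  87  87  95 111 128 134 117  92  84 102
 116 118 112 111]
316 [ 45  50  61  69  74  76  77  78  78  76  78  80  80  92  98  89  84  99
 112 112 107 105]
320 [55 78 90 88 81 78 78 77 78 77 77 78 79 79 79 76 73 77 80 81 82 78]
324 [ 56  84 105  99  91  94  97 100 101 102 101 101  95  86  80  77  76  76
  78  78  83  82]
328 [ 52  80 100 102  92  89  97 101 102 102 104 102  96  86  80  80  78  80
  82  84  86  81]
332 [ 44  68  96 111 104  94  94 101 106 107 107 107 106 102  96  91  91  90
  85  83  86  85]
[181 181 181 184 184 174 158 162 178 184 178 163 147 140 137 134 135 137
 134 134] [182 184 183 184 183 171 151 159 174 183 184 177 165 155 139 134 138 133
 133 134]
0.06 [281.  175.4 296.9 176.3 318.  177.5 333.9 178.4]
0.09 [280.8 174.7 296.7 176.  317.8 177.8 333.6 179.1]
0.12 [280.7 174.  296.5 175.7 317.5 178.1 333.3 179.8]
```

move_arm(moves=[0.001, 0, 0, 0, 0.05, 0.002, 0, 0, 0, 0.05, 0.002, 0, -0.001, 0, 0.05, 0.002, 0, -0.002, 0, 0.05, 0.002, 0, -0.002, 0, 0.05])

```text
clock: 19.77
tcp_pos: [0.4886, -0.4083, 0.0339]
orientation: [0.001, 0.999, -0.033, 0.001]
wrist_force: [-0.5, 1.3, 13.3]
finger_gap: 0.0654
grip_force: 31.5
```

move_arm(moves=[0, 0, 0.001, 0, 0.07, 0, 0, 0.001, 0, 0.08, 0, 0, 0.001, 0, 0.085, 0, 0, 0.001, 0, 0.085, 0, 0, 0.01, 0, 0.085, 0, 0, 0.025, 0, 0.085, 0, 0, 0.04, 0, 0.085, 0, 0, 0.048, 0, 0.085, 0, 0, 0.048, 0, 0.085])

```text
clock: 20.52
tcp_pos: [0.4895, -0.4085, 0.0825]
orientation: [0.001, 0.999, -0.033, 0.001]
wrist_force: [0.6, -0.4, 0.1]
finger_gap: 0.085
grip_force: 0.0
```

move_arm(moves=[0.01, 0, 0, 0, 0.06, 0.02, -0.001, 0, 0, 0.04, 0.03, -0.002, 0, 0, 0.02, 0.04, -0.002, 0, 0, 0, 0.051, -0.002, 0, 0, 0, 0.051, -0.002, 0, 0, 0, 0.051, -0.002, 0, 0, 0, 0.051, -0.002, 0, 0, 0, 0.051, -0.002, 0, 0, 0])

```text
clock: 21.27
tcp_pos: [0.5388, -0.4091, 0.0794]
orientation: [-0.0, 0.999, -0.033, -0.0]
wrist_force: [-0.0, -0.6, -0.4]
finger_gap: 0.0004
grip_force: 0.0
```

```bash
python3 - <<'E'
from workcell import env;import pickle,cv2
from h import *
c=env.read_camera("side");s=env.get_state();print(s["tcp_pos"],s["wrist_force"],s["finger_gap"])
g=cv2.GaussianBlur(cv2.cvtColor(c["pixels"],cv2.COLOR_RGB2GRAY).astype(float),(0,0),.5)
for u in range(280,332,4): print(u,g[166:184,u].astype(int))
E
```

```text
[ 0.5387838  -0.40919199  0.07961515] [-0.61142467 -0.94775152  0.02841529] -0.00038949828858814807
280 [133 135 131 123 115 119 128 129 117 106 100 102 107 108 115 117 113 115]
284 [112 129 133 135 131 129 128 124 103  78  64  68  87 107 118 117 107 105]
288 [108 126 133 132 134 136 136 138 120  91  70  63  77  95 107 109 106 107]
292 [120 130 134 135 135 134 131 129 119  92  71  61  71  93 110 111 108 103]
296 [128 130 131 133 133 131 126 128 128 112  83  67  74  97 113 117 113 113]
300 [ 96  81  81  90 108 124 131 134 134 122  96  73  72  93 115 118 111 108]
304 [ 52  45  36  29  23  24  26  42  71  90  88  77  79 103 128 131 118 113]
308 [  8   9   8  10   9   8  11  18  43  74  85  80  81  98 114 115 114 114]
312 [60 61 66 67 71 73 77 77 79 81 80 74 71 75 82 81 78 79]
316 [77 79 78 77 77 78 77 75 76 76 77 77 73 77 82 82 79 77]
320 [82 78 78 76 77 75 77 77 77 78 80 78 74 80 83 82 79 80]
324 [ 92  93 101 103 102 103 101  98  91  81  75  77  75  76  75  77  80  81]
328 [ 94  91  98 103 103 103 103 101  96  86  79  79  80  81  85  84  87  85]
```

Released, and the lid rests hooked on the ramp. Now I'll press its free end.

move_arm(moves=[0.001, -0.001, -0.01, 0, 0, 0.001, -0.001, -0.02, 0, 0, 0.001, -0.001, -0.03, 0, 0, 0.001, -0.001, -0.034, 0, 0, 0.001, -0.001, -0.036, 0, 0, 0.001, -0.001, -0.038, 0, 0, 0.001, -0.001, -0.038, 0, 0])

```text
clock: 21.9
tcp_pos: [0.5402, -0.4102, 0.0414]
orientation: [-0.0, 0.999, -0.033, -0.0]
wrist_force: [0.0, 0.4, -0.5]
finger_gap: 0.0003
grip_force: 0.0
```

move_arm(moves=[0, 0, -0.001, 0, 0, 0, 0, -0.002, 0, 0, 0, 0, -0.003, 0, 0, 0, 0, -0.004, 0, 0, 0, 0, -0.004, 0, 0])

```text
clock: 22.32
tcp_pos: [0.5408, -0.4109, 0.0391]
orientation: [0.001, 0.999, -0.033, 0.001]
wrist_force: [-1.4, 0.6, 3.7]
finger_gap: 0.0
grip_force: 2.1
```

move_arm(moves=[0, 0, -0.001, 0, 0, 0, 0, -0.002, 0, 0, 0, 0, -0.003, 0, 0, 0, 0, -0.004, 0, 0, 0, 0, -0.004, 0, 0])

```text
clock: 22.73
tcp_pos: [0.5409, -0.4116, 0.0365]
orientation: [0.002, 0.999, -0.033, 0.001]
wrist_force: [-3.4, 1.5, 10.0]
finger_gap: -0.0001
grip_force: 5.2
```

move_arm(moves=[0, 0, -0.001, 0, 0, 0, 0, -0.002, 0, 0, 0, 0, -0.003, 0, 0, 0, 0, -0.004, 0, 0, 0, 0, -0.004, 0, 0])

```text
clock: 23.15
tcp_pos: [0.5411, -0.4113, 0.0311]
orientation: [0.001, 0.999, -0.033, 0.001]
wrist_force: [0.2, -2.2, 3.4]
finger_gap: 0.0001
grip_force: 1.4
```

move_arm(moves=[0, 0, -0.001, 0, 0, 0, 0, -0.002, 0, 0, 0, 0, -0.003, 0, 0, 0, 0, -0.004, 0, 0, 0, 0, -0.004, 0, 0])

```text
clock: 23.57
tcp_pos: [0.5409, -0.411, 0.0279]
orientation: [0.001, 0.999, -0.033, 0.001]
wrist_force: [-2.2, 1.3, 12.5]
finger_gap: 0.0001
grip_force: 6.4
```

move_arm(moves=[0, 0, -0.001, 0, 0, 0, 0, -0.002, 0, 0, 0, 0, -0.003, 0, 0, 0, 0, -0.003, 0, 0])

```text
clock: 23.9
tcp_pos: [0.5408, -0.4112, 0.0271]
orientation: [0.001, 0.999, -0.033, 0.001]
wrist_force: [-6.3, 2.5, 23.7]
finger_gap: 0.0004
grip_force: 11.8
```

move_arm(moves=[0, 0, 0.004, 0, 0, 0, 0, 0.01, 0, 0, 0, 0, 0.03, 0, 0, 0, 0, 0.06, 0, 0, 0, 0, 0.09, 0, 0, 0, 0, 0.12, 0, 0, 0, 0.03, 0.14, 0, 0, 0, 0.07, 0.14, 0, 0, -0.03, 0.11, 0.14, 0, 0, -0.06, 0.14, 0.14, 0, 0, -0.09, 0.17, 0.14, 0, 0, -0.1, 0.19, 0.14, 0, 0])

```text
clock: 24.9
tcp_pos: [0.437, -0.2174, 0.1617]
orientation: [-0.001, 0.999, -0.033, -0.002]
wrist_force: [-0.2, 0.8, -0.5]
finger_gap: 0.0002
grip_force: 0.0
```

```bash
python3 - <<'E'
from workcell import env;import pickle,cv2
from h import *
d={k:env.read_camera(k) for k in("side","top")};pickle.dump(d,open("e.pkl","wb"))
c=d["side"];s=env.get_state();print(s["tcp_pos"],s["wrist_force"])
g=cv2.GaussianBlur(cv2.cvtColor(c["pixels"],cv2.COLOR_RGB2GRAY).astype(float),(0,0),.5)
for u in range(280,340,4): print(u,g[164:190,u].astype(int))
P=lambda z:proj(c,TL(.4857,-.4065,z,0,[(.075,.045,0),(0,.045,0),(-.075,.045,0)])).round(1).ravel()
print("plate top near",P(.049),"rim near",P(.044),"bar top", proj(c,TL(.4857,-.4065,.037,0,[(0,.033,.036),(0,-.033,.036),(.075,-.045,.012),(-.075,-.045,.012)])).round(1).ravel())
g0=cv2.GaussianBlur(cv2.cvtColor(pickle.load(open("c0.pkl","rb"))["side"]["pixels"],cv2.COLOR_RGB2GRAY).astype(float),(0,0),.5)
print("catch region before/after (cols 274-290)")
for v in range(160,186,2): print(v,g0[v,272:288].astype(int),g[v,272:288].astype(int))
E
```

```text
[ 0.43611857 -0.21531114  0.16196684] [ 0.20865803 -0.69514339  0.93642328]
280 [161 155 141 120 109 107 114 128 138 139 139 136 133 136 135 122 115 119
 118 111 106 100  91  82  93 122]
284 [166 149 128 119 121 122 122 121 118 119 125 122 120 113 107 107 113 111
 102 101 104 107 109 107 106 106]
288 [179 146 110 101 113 121 124 125 127 127 125 122 119 110  95  91 100 104
 101 101 107 105 108 108 108 107]
292 [133 112  92  78  74  76  79  89 105 117 121 118 115 110 100 100 107 110
 104  99 101 106 107 107 110 110]
296 [109 102  87  76  72  71  72  73  74  75  78  80  86  91  89  92 101 104
 101 101 103 107 109 109 109 109]
300 [59 62 66 69 71 70 72 72 72 73 73 74 71 73 70 71 76 79 78 76 77 78 79 78
 80 85]
304 [41 45 46 47 42 41 38 34 30 25 17 21 36 60 71 80 86 85 80 77 76 76 75 75
 75 77]
308 [11  6  8  9 10  6  8 10  9 10 10 17 32 59 72 76 77 78 78 79 78 76 76 76
 75 74]
312 [46 48 46 43 45 51 56 60 63 67 69 70 72 76 75 74 76 76 77 75 75 76 74 73
 75 75]
316 [56 67 77 81 86 83 76 71 71 71 72 71 74 78 76 76 78 77 73 73 74 76 74 74
 75 77]
320 [121 107 101 117 129 130 125 118 108  91
[... 1777 characters left out ...]
120 125 124 124 124]
176 [132 156 180 191 196 198 198 193 167 126 106  97  81  67  68  78] [129 152 175 187 191 192 183 157 133 123 120 120 120 119 118 118]
178 [125 151 172 183 191 189 185 179 160 140 124 107  94  88  89  90] [120 145 167 181 184 183 177 164 135 116 110 107 107 105 105 100]
180 [150 163 175 177 168 146 133 128 126 126 126 123 116 111 108 107] [146 158 167 170 164 142 129 123 115 116 117 117 113 108 105 104]
182 [188 189 186 172 147 133 137 143 135 123 112 107 107 102 103 102] [183 184 180 166 141 127 132 131 118 110 105 103 102  98 100 100]
184 [194 195 189 183 168 156 146 145 139 124 111 106 109 111 110 109] [188 188 186 176 162 149 135 117 106 103 102 102 104 104 104 105]
```

```bash
python3 -c "
from workcell import env
print(env.hand_in())"
```

```text
the job is handed in; nothing more can be done
None
```

I hooked the lid's tongue under the keeper bar, pressed the free end down until it seated, and handed the job in at about 25 s. The last side image showed the lid level with the catch back at rest, but the hand-in gave no verdict.

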